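# Right the tipped carton and hold the scanner on its label

### The arm

A 6-joint arm with a two-finger parallel gripper is mounted at the origin on the work surface. World frame = base frame: x ahead of the robot, y to its left, z up, the work surface at z = 0. Lengths are in m, angles in degrees, forces in N, time in s.
With the tool pointing down it reaches from about 0.35 to 0.875 m from the base axis. Payload 4.2 kg.
Tool frame: the origin (TCP) lies at the centre of the arm's flange, where the gripper is bolted on; the fingertips stand 182 mm ahead of it and the grasp point (between the pads) lies 164 mm ahead of it (r.nose_length is the distance from the TCP to the fingertips, in m); z points along the fingers, y is the line along which they close (so a half turn about z gives the same grasp; the last joint's range is limited). The gripper opens to 87 mm and grips with 3 to 60 N. Pads are 19 mm wide; open, the fingers measure 117 mm over their backs; the gripper's body (75 mm by 190 mm) begins 51 mm behind the grasp point.
Start: joints at [-58.35, 22.042, 0.453, 0, -68.411, -14.817], TCP at [0.181, -0.598, 0.405] pointing down, gripper open.
Joint ranges: [-179.83, 179.83], [-69.29, 118.12], [-61.27, 80.66], [-181.25, 117.63], [-171.15, -9.14], [-177.46, 177.46]. Speed limits (degrees/s): [159.86, 159.86, 180, 180, 180, 180].

### API

Orientations are given as a 3x3 rotation matrix whose columns are the frame's x, y, z axes.
In Python, from station import r, vision gives the robot as it stands. The module is installed in compiled form; this text tells all that it offers.
- The arm moves only by the shell command python3 -m creep 'ROWS'. ROWS is JSON, a list of rows, each a list of 7 numbers: the opening, from -1 (shut) to 1 (fully open), then the shift along the tool's x, y, z in mm, then the turn, a rotation vector about the tool's x, y, z in degrees. A call has 1 to 8 rows; each row is the pose to reach, as a shift and turn from the pose commanded when the call began, along the tool's axes at that moment; what a row does not reach only later rows make up. A row lasts 1/12 s, in which the tool goes at most 41.7 mm and 7.16 degrees, less where a joint would pass 70% of its speed; a pose out of reach is approached as far as the arm can. A call with a gripper value outside its range is refused whole. The fingers move at their own pace and stop on an object; the grip force is fixed at half the most. Time passes only in rows, so rows that repeat a pose let the fingers close. It gives the time, the measured TCP pose, the force, the opening and the grip force at its end, in the units of the state.
- r.sense(): the state, without advancing time (a new reading comes with each control period).
- vision.capture(name): name is "side" or "top"; returns (picture, depth): 400x640x3 uint8, red, green, blue; 400x640 float32, m along the optical axis (not along the pixel's ray), 0 where there is no reading.
- vision.camera_model(name): a dict with "vertical_fov" (degrees; the focal length in pixels is half the picture's height over the tangent of half this angle, whatever the lens; pixels are square), "cx", "cy" (the principal point, pixels), "distortion" ([k1, k2, p1, p2, k3] as OpenCV has them; the pictures are not rectified), "extrinsics" (4x4, takes a point from camera to world coordinates). Camera axes: x right, y down, z forward; pixel columns grow to the right and rows downward; lengths in m; the calibration is good to about 2 mm. A picture is of the moment at which its call begins. camera_model takes no time and is no camera call.
- r.finish_job(): hands the job in; it is judged then, once.
Trained networks look in the newest picture that a camera, given by its name, has taken for a name from the list of things; names that differ only in an ending like _2 or _b are one class to them, and where a whole thing is asked for, a point or a joint stands for the part that bears it (a point fixed in the world has none). Each returns a list of dicts, best first, with "conf" (0 to 1); they miss things now and then, are a little off and sometimes report something else, mostly with a low value. They report only what shows in the picture. A call takes as long as a camera call. They do not tell look-alikes from the thing itself.
- vision.find_in(camera, thing): "uv" ([column, row] in pixels, amid what is visible of it).
- vision.cut_out(camera, thing): "region" (400x640 bool, what is visible of it) and "uv" ([column, row] in pixels, amid what is visible of it).
The state is a dict: "time_s": time; "joints": joint angles; "joint_velocities": joint speeds; "effort": joint torques, N m; "tcp_pos": TCP position; "ee_rot": TCP orientation; "wrist_force": force on the tool from outside, world axes, zero at the start; "moment": the same for the moment, N m; "gripper_width": opening from 0.0 (shut) to 1.0 (fully open); "gripper_force": force on a finger pad.
Only numpy, scipy, OpenCV 4.12 (cv2) and the standard library are available. Lean on these libraries where they do the work, as an engineer would, in place of code of your own. Each camera call takes 0.05 s, during which the arm holds its last target. There are 200 camera calls.

### The job

At the packing bench, stand the tipped tall carton upright on the tray floor between its two short neighbours and let go of it. Then draw the cordless scanner out of its stand and finish while holding it up in the air, slanted about half-way between upright and level, with its nose pointing down at the middle of the label on top of that carton from about 10 cm away. Do not shift the neighbouring cartons, the cup or the tape roll, and keep the scanner off everything once it is aimed.

Things in the scene. Friction and masses are not known exactly. Their poses are not given: they have to be found in the camera images.
- lane: Fixed open aluminium tray, a lane 320 mm long (its y) and 70 mm wide inside (its x), yaw up to 20 degrees. Origin: centre of its underside on the bench. Floor 6 mm thick; long walls 4 mm thick, tops 22 mm above the bench, end walls 34 mm. Three cartons stand in it in a row along y: short, tall, short.
- tall_carton_mid (a point): Centre of the tall slim loose cardboard carton, 50 (x) x 40 (y) x 120 (z, to its top) mm, 0.15 to 0.3 kg. It starts tipped 30 degrees to the lane's +y, on its bottom edge at y +20, z -60 mm from the centre, leaning on the left short carton's top edge. Its x faces (50 mm across) are free to grip above the tray walls. Upright on the tray floor, the centre is 66 mm above the bench.
- tall_carton_label (a point): Middle of the white paper barcode label on the top face of the tall carton, 39 x 33 mm; axes as the carton. When the carton is upright it lies 126 mm above the bench.
- left_carton: Short cardboard carton, loose, 60 x 60 x 75 mm high, 0.45 kg, on the tray floor at the lane's +y side of the tall one, which leans on it. Origin: centre of its underside, z up. Must stay where it is.
- right_carton: The same short carton at the lane's -y side of the tall one, its near face 100 to 118 mm along y from the tipped carton's centre. Origin: centre of its underside. Must stay where it is.
- stand: Fixed grey plastic scanner stand: base plate 120 x 110 x 10 mm, on it a rectangular well, outer 66 x 54 mm, mouth 65 mm and floor 14 mm above the bench. Origin: centre of its underside on the bench. It is on the robot's left or right, the cup on the other side.
- scanner_mid (a point): Centre of the cordless barcode scanner, a loose straight black wand 165 mm long, 0.13 to 0.25 kg; z from nose (glass, 82.5 mm below) to handle top (82.5 mm above). Head 52 (x) x 40 (y) mm over the lowest 50 mm, handle 34 x 24 mm over the upper 103 mm. Starts upright, nose down in the well with 2 mm play, centre 96.5 mm up; free after a 51 mm lift. It scans along -z; its roll about z is free.
- cup: White ceramic cup, loose, 80 mm across the rim, 95 mm high, on the bench. Origin: centre of its underside. Bystander.
- tape_roll: Roll of brown packing tape lying flat, loose, 100 mm across, 48 mm high, between robot and tray. Origin: centre of its underside. Bystander.
There are look-alikes about, which are no part of the job. Leave any yellow look-alike of the part that bears tall_carton_mid alone.

How it is judged:
By the outcome, as a careful person would: the job done as asked, in the order asked, and still so for the second after the job is handed in, while the arm keeps its last pose, push and grip.
It also fails if it takes over 48 s, if anything falls off the work surface, if the arm or the gripper's body presses on something with over 40 N, if the wrist force passes 120 N, or if a joint passes its speed limit or range.

## Working session

There is one attempt and no reset: what is moved stays moved. The work goes in short steps, Python scripts to look and compute and a shell command to move; the robot and the scene stay as the last step left them, time stands still between calls to the robot, and variables do not carry over. Pictures are saved under pics/ and viewed, at most 10 in all, crops included, and the job is handed in when it is done.

```bash
mkdir -p pics; cat > h.py <<'E'
import numpy as np, cv2
from station import r, vision
def K(n):
    m=vision.camera_model(n); f=200/np.tan(np.radians(m["vertical_fov"])/2)
    return np.array([[f,0,m["cx"]],[0,f,m["cy"]],[0,0,1]]),np.array(m["distortion"]),np.array(m["extrinsics"])
def cloud(n,depth):
    k,d,T=K(n); v,u=np.mgrid[0:400,0:640]
    p=cv2.undistortPoints(np.stack([u,v],-1).reshape(-1,1,2).astype(float),k,d).reshape(400,640,2)
    P=np.dstack([p*depth[...,None],depth])
    W=P@T[:3,:3].T+T[:3,3]; W[depth<=0]=np.nan
    return W
E
python3 - <<'E'
from h import *
np.set_printoptions(precision=3,suppress=True)
for n in("side","top"):
    im,d=vision.capture(n); cv2.imwrite(f"pics/{n}0.png",im[...,::-1]); np.savez(f"{n}0.npz",im=im,d=d)
    W=cloud(n,d); print(n,K(n)[2][:3,3],K(n)[2][:3,2])
    for t in["lane","tall_carton_mid","tall_carton_label","left_carton","right_carton","stand","scanner_mid","cup","tape_roll"]:
        for o in vision.cut_out(n,t):
            P=W[o["region"]];P=P[~np.isnan(P[:,0])]
            if len(P): print(t,round(o["conf"],2),np.round(o["uv"]),len(P),"med",np.median(P,0),"lo",np.percentile(P,3,0),"hi",np.percentile(P,97,0))
print(r.sense()["time_s"],r.sense()["ee_rot"])
E
```

```text
side [0.278 0.942 0.696] [ 0.205 -0.827 -0.524]
lane 0.58 [279. 273.] 1147 med [0.575 0.174 0.013] lo [ 0.541 -0.049  0.001] hi [0.618 0.214 0.034]
lane 0.19 [375. 160.] 954 med [ 0.427 -0.297  0.066] lo [ 0.394 -0.359  0.006] hi [ 0.462 -0.285  0.094]
tall_carton_mid 0.96 [349. 255.] 1551 med [0.413 0.098 0.038] lo [0.36  0.045 0.002] hi [0.474 0.134 0.042]
tall_carton_mid 0.75 [272. 213.] 684 med [0.591 0.107 0.113] lo [ 0.571 -0.015  0.007] hi [0.62  0.123 0.129]
tall_carton_label 0.79 [352. 258.] 1440 med [0.413 0.099 0.038] lo [0.361 0.051 0.005] hi [0.471 0.134 0.042]
tall_carton_label 0.58 [271. 218.] 696 med [0.592 0.107 0.113] lo [ 0.571 -0.023  0.01 ] hi [0.619 0.123 0.129]
left_carton 0.58 [267. 247.] 1377 med [0.587 0.162 0.064] lo [0.56  0.112 0.01 ] hi [0.618 0.172 0.084]
right_carton 0.75 [280. 195.] 733 med [ 0.615 -0.037  0.074] lo [ 0.594 -0.089  0.017] hi [ 0.652 -0.027  0.084]
stand 0.59 [312. 356.] 3195 med [0.423 0.376 0.011] lo [0.368 0.318 0.006] hi [0.49  0.417 0.065]
scanner_mid 0.82 [317. 313.] 1577 med [0.428 0.363 0.123] lo [0.41  0.348 0.062] hi [0.449 0
[... 921 characters left out ...]
]
left_carton 0.79 [270. 184.] 530 med [0.583 0.143 0.08 ] lo [0.558 0.111 0.02 ] hi [0.617 0.165 0.084]
left_carton 0.25 [297. 176.] 1041 med [0.598 0.079 0.098] lo [0.572 0.034 0.004] hi [0.63  0.122 0.128]
stand 0.95 [197. 249.] 1665 med [0.434 0.334 0.01 ] lo [0.365 0.288 0.002] hi [0.494 0.408 0.065]
scanner_mid 0.85 [177. 251.] 541 med [0.429 0.343 0.134] lo [0.408 0.33  0.059] hi [0.449 0.362 0.18 ]
cup 0.62 [466. 250.] 1058 med [ 0.425 -0.338  0.043] lo [ 0.391 -0.359  0.001] hi [ 0.46  -0.289  0.097]
tape_roll 0.8 [380. 245.] 585 med [ 0.432 -0.098  0.047] lo [ 0.388 -0.131  0.001] hi [ 0.478 -0.04   0.051]
1.0 [[-0.957 -0.29   0.   ]
 [-0.29   0.957  0.   ]
 [-0.     0.    -1.   ]]
```

View pics/side0.png

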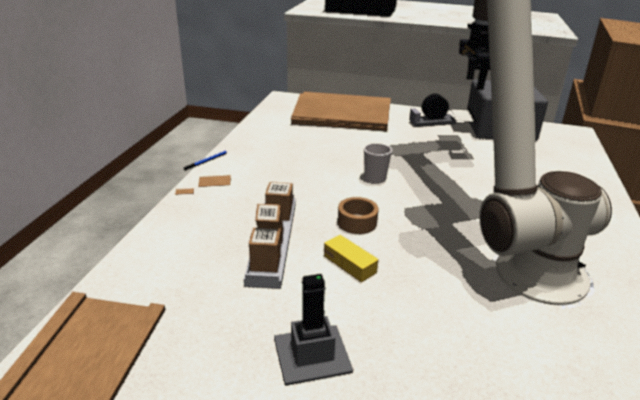

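View pics/top0.png

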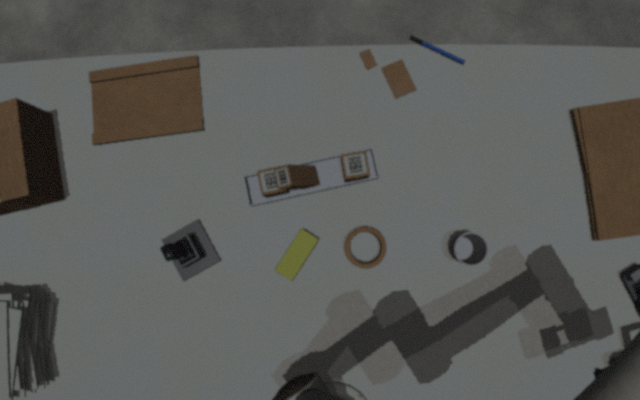

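The tall carton exists twice. The brown one in the tray (top 292,175; side 272,213) leans on the left carton, and the yellow one (295,255) lies loose on the bench, so it is the look-alike. For the scanner, the one in the stand at (180,250) has the rectangular well and is opposite the cup. The black thing at side (435,105) sits beyond the bench working area. I'll confirm both in an enlarged crop and fit the poses.

```bash
python3 - <<'E'
from h import *
np.set_printoptions(precision=4,suppress=True)
S=np.load("side0.npz");T=np.load("top0.npz")
a=cv2.resize(T["im"][140:290,150:410],None,fx=2.6,fy=2.6,interpolation=cv2.INTER_CUBIC)[:,:676]
b=cv2.resize(S["im"][170:390,230:390],None,fx=1.1,fy=1.1)
cv2.imwrite("pics/crop.png",cv2.convertScaleAbs(a,alpha=1.5)[...,::-1])
Ws=cloud("side",S["d"]);Wt=cloud("top",T["d"])
A={"top":Wt.reshape(-1,3),"side":Ws.reshape(-1,3)}
def rect(P,name):
    (c,s,an)=cv2.minAreaRect(P[:,:2].astype(np.float32)*1000); print(name,len(P),"c",np.array(c),"s",np.array(s),"ang",round(an,1),"z",np.median(P[:,2]))
def sel(P,x0,x1,y0,y1,z0,z1): return P[(P[:,0]>x0)&(P[:,0]<x1)&(P[:,1]>y0)&(P[:,1]<y1)&(P[:,2]>z0)&(P[:,2]<z1)]
for n,P in A.items():
    print(n)
    rect(sel(P,.5,.72,-.16,.26,.012,.040),"lane")
    rect(sel(P,.5,.72,.10,.20,.074,.088),"left")
    rect(sel(P,.5,.72,-.14,0,.074,.088),"right")
    q=sel(P,.5,.72,.02,.2,.09,.14); rect(q,"tall hi"); print(q.max(0))
    rect(sel(P,.35,.5,.28,.42,.14,.2),"scanner")
    rect(sel(P,.35,.5,.28,.42,.172,.2),"scanner top")
    rect(sel(P,.35,.5,.28,.45,.055,.070),"well mouth")
    rect(sel(P,.33,.52,.26,.45,.006,.014),"base")
E
```

```text
top
lane 744 c [607.2762  46.195 ] s [ 79.2427 329.5659] ang 11.7 z 0.022119882749241038
left 469 c [591.905  136.3809] s [60.9675 59.5067] ang 12.0 z 0.08026589465274925
right 658 c [625.9844 -61.6573] s [61.006  60.1898] ang 8.9 z 0.08031769122800103
tall hi 575 c [597.0739  93.4683] s [51.3331 57.6231] ang 11.7 z 0.11625336865816505
[0.6258 0.1257 0.132 ]
scanner 263 c [429.1292 351.187 ] s [35.044  26.0224] ang 26.6 z 0.17561855178631158
scanner top 177 c [429.2164 351.3566] s [34.4709 25.8062] ang 29.0 z 0.17751519641302993
well mouth 324 c [429.0902 351.5198] s [67.2742 55.7125] ang 29.4 z 0.06295564781531382
base 1090 c [422.7754 344.2444] s [169.1118 188.8155] ang 86.9 z 0.009277695840107736
side
lane 1069 c [608.4578  49.6518] s [ 79.1658 329.1588] ang 11.5 z 0.02342437737400016
left 607 c [593.1214 136.5793] s [61.2247 66.3179] ang 11.3 z 0.08184151898768854
right 374 c [626.9225 -60.6389] s [62.2132 67.5603] ang 7.0 z 0.08176105692870861
tall hi 533 c [596.1017 102.4477] s [51.897  43.2573] ang 15.0 z 0.11711807106851435
[0.6231 0.1295 0.1311]
scanner 616 c [428.7472 354.0743] s [35.366  27.0538] ang 27.5 z 0.16775418273713483
scanner top 264 c [428.7    354.5193] s [34.2146 24.9494] ang 24.2 z 0.1788214354401323
well mouth 671 c [430.2506 354.4961] s [65.6082 56.3639] ang 27.9 z 0.06358541742351087
base 1949 c [430.4488 353.5485] s [120.2518 112.9455] ang 28.0 z 0.010008593543336053
```

View pics/crop.png

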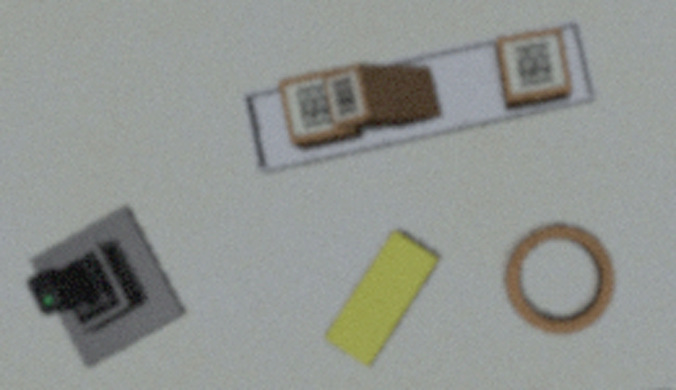

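The crop confirms it: brown carton in the tray leaning on the left carton (crop 340,95), the yellow block loose at (385,295), and the scanner upright in its well at (50,290). The measured heights (22, 81, 131, 179 mm) match the given sizes.

```bash
cat >> h.py <<'E'
from scipy.spatial.transform import Rotation as Ro
yaw=np.radians(11.6); ex=np.array([np.cos(yaw),np.sin(yaw),0]); ey=np.array([-np.sin(yaw),np.cos(yaw),0]); ez=np.array([0,0,1.])
LC=np.array([607.8,48,0])
def lane(x,y,z): return LC+x*ex+y*ey+z*ez
def frame(y,z): return np.column_stack([np.cross(y,z),y,z])
def tall(tip,x=-1.5):
    t=np.radians(tip); return frame(-ex,-(np.sin(t)*ey+np.cos(t)*ez))
def go(G,R,back=0):
    "shift (mm) and turn (deg) in tool axes for grasp point G mm, tool R, standing back mm"
    s=r.sense(); R0=np.array(s["ee_rot"]); p=np.array(s["tcp_pos"])*1000
    t=G-(164+back)*R[:,2]
    print("tcp target",t.round(1),"SHIFT",(R0.T@(t-p)).round(1),"TURN",np.degrees(Ro.from_matrix(R0.T@R).as_rotvec()).round(1))
    print("t",round(s["time_s"],2),"joints",np.round(s["joints"],1),"F",np.round(s["wrist_force"],1),"w",round(s["gripper_width"],3),"gf",round(s["gripper_force"],1))
E
python3 - <<'E'
from h import *
go(lane(-1.5,43.7,94),tall(30),100)
E
```

```text
tcp target [571.  219.8 322.6] SHIFT [-610.2  670.    82.1] TURN [ 22.2  24.3 -82.7]
t 1.0 joints [-58.4  22.    0.5  -0.  -68.4 -14.8] F [ 0.4 -1.3 -1. ] w 0.999 gf 0.0
```

```bash
python3 -m creep '[[1,-610,670,82,22.2,24.3,-82.7],[1,-610,670,82,22.2,24.3,-82.7],[1,-610,670,82,22.2,24.3,-82.7],[1,-610,670,82,22.2,24.3,-82.7],[1,-610,670,82,22.2,24.3,-82.7],[1,-610,670,82,22.2,24.3,-82.7],[1,-610,670,82,22.2,24.3,-82.7],[1,-610,670,82,22.2,24.3,-82.7]]'; python3 -c "
from h import *
go(lane(-1.5,43.7,94),tall(30),100)"
```

```text
time_s: 1.67
tcp_pos: [0.3242, -0.2965, 0.375]
ee_rot: [[-0.322, -0.947, -0.021], [-0.884, 0.308, -0.351], [0.338, -0.094, -0.936]]
wrist_force: [0.4, -0.2, -0.2]
gripper_width: 1.001
gripper_force: 0.0
tcp target [571.  219.8 322.6] SHIFT [-553.7  -69.4 -137.2] TURN [  7.7   8.5 -29.1]
t 1.67 joints [-17.9   3.  -40.3  28.7 -45.1 -21.3] F [ 0.4 -0.2 -0.2] w 1.001 gf 0.0
```

```bash
python3 -m creep '[[1,-554,-69,-137,7.7,8.5,-29.1],[1,-554,-69,-137,7.7,8.5,-29.1],[1,-554,-69,-137,7.7,8.5,-29.1],[1,-554,-69,-137,7.7,8.5,-29.1],[1,-554,-69,-137,7.7,8.5,-29.1],[1,-554,-69,-137,7.7,8.5,-29.1],[1,-554,-69,-137,7.7,8.5,-29.1],[1,-554,-69,-137,7.7,8.5,-29.1]]'; python3 -c "
from h import *
go(lane(-1.5,43.7,94),tall(30),100)"
```

```text
time_s: 2.33
tcp_pos: [0.4689, 0.0024, 0.3451]
ee_rot: [[0.169, -0.981, 0.099], [-0.851, -0.196, -0.488], [0.498, -0.001, -0.867]]
wrist_force: [1.7, -0.8, -0.6]
gripper_width: 0.997
gripper_force: 0.0
tcp target [571.  219.8 322.6] SHIFT [-178.9 -142.6  -76.5] TURN [ 0.1  0.1 -0.3]
t 2.33 joints [ 23.8  10.2 -40.3  37.5 -53.  -39.1] F [ 1.7 -0.8 -0.6] w 0.997 gf 0.0
```

```bash
python3 -m creep '[[1,-179,-143,-76,0,0,0],[1,-179,-143,-76,0,0,0],[1,-179,-143,-76,0,0,0],[1,-179,-143,-76,0,0,0],[1,-179,-143,-76,0,0,0],[1,-179,-143,-76,0,0,0],[1,-179,-143,-76,0,0,0],[1,-179,-143,-76,0,0,0]]'; python3 - <<'E'
from h import *
go(lane(-1.5,43.7,94),tall(30),100); go(lane(-1.5,43.7,94),tall(30))
im,d=vision.capture("side"); cv2.imwrite("pics/pre.png",cv2.resize(im[100:300,180:440],None,fx=3,fy=3)[...,::-1])
E
```

```text
time_s: 3.0
tcp_pos: [0.5717, 0.2192, 0.3207]
ee_rot: [[0.171, -0.981, 0.098], [-0.85, -0.196, -0.489], [0.498, 0.0, -0.867]]
wrist_force: [-0.8, -0.7, -0.3]
gripper_width: 1.0
gripper_force: 0.0
tcp target [571.  219.8 322.6] SHIFT [ 0.3  0.6 -2. ] TURN [ 0.2  0.1 -0.2]
t 3.0 joints [ 39.5  26.6 -17.5  29.2 -64.3 -45.3] F [-0.8 -0.7 -0.3] w 1.0 gf 0.0
tcp target [581.1 170.8 236. ] SHIFT [ 0.5  0.3 98. ] TURN [ 0.2  0.1 -0.2]
t 3.0 joints [ 39.5  26.6 -17.5  29.2 -64.3 -45.3] F [-0.8 -0.7 -0.3] w 1.0 gf 0.0
```

View pics/pre.png

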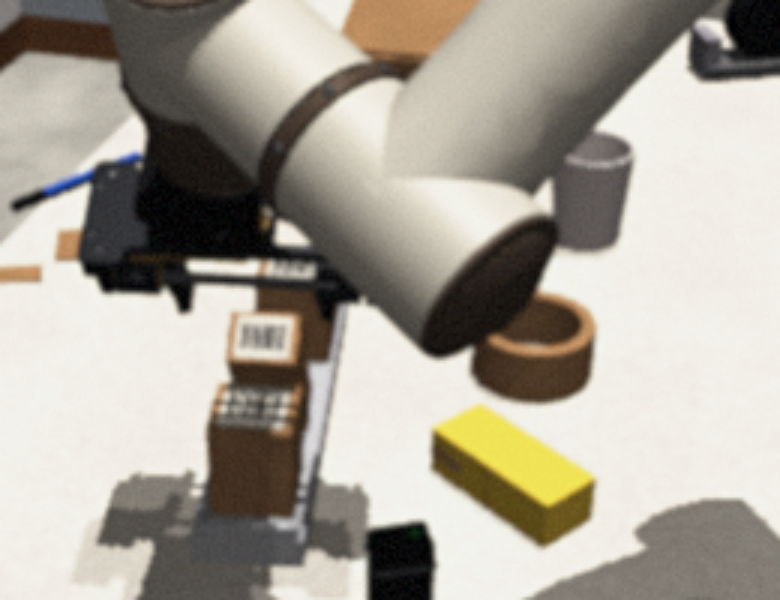

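The open gripper straddles the tall carton (label at 265,340 in the crop), in line with its lean. I'll advance and close.

```bash
python3 -m creep '[[1,0,0,30,0,0,0],[1,0,0,60,0,0,0],[1,0,0,85,0,0,0],[1,0,0,98,0,0,0],[1,0,0,98,0,0,0],[0.3,0,0,98,0,0,0],[0,0,0,98,0,0,0],[0,0,0,98,0,0,0]]' && python3 -m creep '[[-1,0,0,0,0,0,0],[-1,0,0,0,0,0,0],[-1,0,0,0,0,0,0],[-1,0,0,0,0,0,0],[-1,0,0,0,0,0,0],[-1,0,0,0,0,0,0]]'; python3 -c "
from h import *
go(lane(-1.5,43.7,94),tall(30))
go(lane(-1.5,-6,100),tall(0))"
```

```text
time_s: 3.72
tcp_pos: [0.5811, 0.17, 0.2384]
ee_rot: [[0.168, -0.981, 0.1], [-0.851, -0.195, -0.487], [0.497, -0.003, -0.868]]
wrist_force: [-0.4, -0.5, -0.3]
gripper_width: 0.85
gripper_force: 0.0
time_s: 4.22
tcp_pos: [0.581, 0.17, 0.2371]
ee_rot: [[0.169, -0.981, 0.098], [-0.851, -0.195, -0.488], [0.498, -0.001, -0.867]]
wrist_force: [0.4, 0.8, 1.8]
gripper_width: 0.572
gripper_force: 30.0
tcp target [581.1 170.8 236. ] SHIFT [-1.2 -0.2  0.6] TURN [ 0.1  0.1 -0.3]
t 4.22 joints [ 34.3  30.9 -25.7  35.6 -51.9 -50. ] F [0.4 0.8 1.8] w 0.572 gf 30.0
tcp target [607.5  41.8 264. ] SHIFT [126.9  -1.   41.9] TURN [  0.  -29.9  -0.3]
t 4.22 joints [ 34.3  30.9 -25.7  35.6 -51.9 -50. ] F [0.4 0.8 1.8] w 0.572 gf 30.0
```

```bash
python3 -m creep '[[-1,5,0,-9,0,0,0],[-1,10,0,-17,0,0,0],[-1,30,0,-10,0,-5,0],[-1,51,0,-3,0,-10,0],[-1,72,0,5,0,-15,0],[-1,93,0,13,0,-20,0],[-1,114,-1,21,0,-25,-0.2],[-1,135,-1,28,0,-30,-0.3]]' && python3 -m creep '[[-1,0,0,0,0,0,0],[-1,0,0,0,0,0,0]]'; python3 - <<'E'
from h import *
np.set_printoptions(precision=4,suppress=True)
go(lane(-1.5,-6,97),tall(0))
for n in("side","top"):
    im,d=vision.capture(n); cv2.imwrite(f"pics/up_{n}.png",cv2.resize(im[100:300,180:440],None,fx=3,fy=3)[...,::-1])
    P=cloud(n,d).reshape(-1,3)
    for nm,(y0,y1) in{"left":(.1,.2),"right":(-.14,-.02)}.items():
        q=P[(P[:,0]>.5)&(P[:,0]<.72)&(P[:,1]>y0)&(P[:,1]<y1)&(P[:,2]>.074)&(P[:,2]<.088)]
        if len(q)>30: print(n,nm,cv2.minAreaRect(q[:,:2].astype(np.float32)*1000))
E
```

```text
time_s: 4.88
tcp_pos: [0.607, 0.0407, 0.2803]
ee_rot: [[0.201, -0.98, -0.002], [-0.98, -0.201, 0.007], [-0.008, 0.001, -1.0]]
wrist_force: [-0.3, -0.6, -2.9]
gripper_width: 0.572
gripper_force: 30.0
time_s: 5.05
tcp_pos: [0.6077, 0.04, 0.2808]
ee_rot: [[0.197, -0.98, 0.0], [-0.98, -0.197, 0.003], [-0.002, -0.001, -1.0]]
wrist_force: [0.1, 1.3, -2.0]
gripper_width: 0.573
gripper_force: 30.0
tcp target [607.5  41.8 261. ] SHIFT [-1.8 -0.2 19.8] TURN [-0.   0.1 -0.3]
t 5.05 joints [ 18.9  26.8 -11.1  -0.2 -52.   -7.5] F [ 0.1  1.3 -2. ] w 0.573 gf 30.0
side left ((592.772705078125, 138.54971313476562), (61.30342483520508, 62.00929641723633), 12.986684799194336)
top left ((571.7252807617188, 131.45321655273438), (23.60994529724121, 60.254154205322266), 17.160839080810547)
top right ((626.2091674804688, -61.685699462890625), (61.19995880126953, 60.231361389160156), 8.803671836853027)
```

View pics/up_side.png

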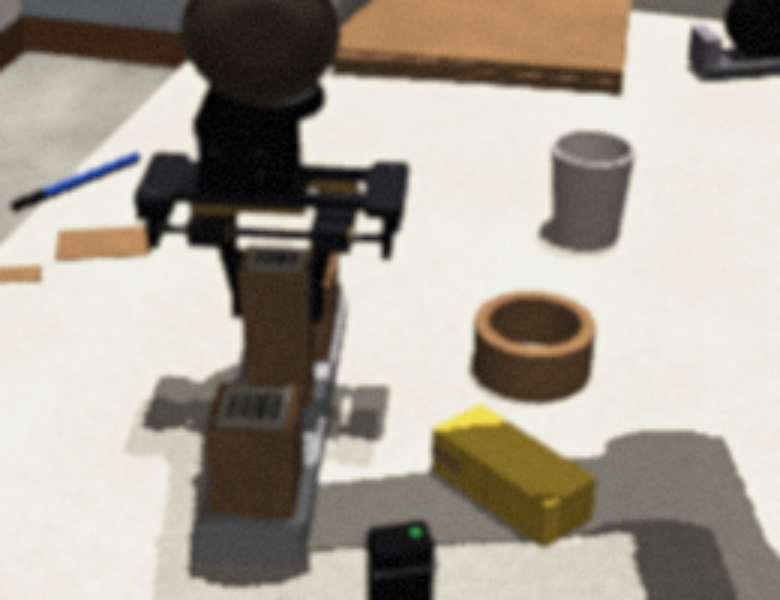

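The carton (crop 275,320) is upright in the gripper between its neighbours. I'll check its tilt and how high it hangs.

```bash
python3 - <<'E'
from h import *
np.set_printoptions(precision=3,suppress=True)
im,d=vision.capture("side"); P=cloud("side",d).reshape(-1,3); P=P[~np.isnan(P[:,0])]
q=(P-LC/1000); L=np.c_[q@ex,q@ey,q[:,2]]
f=L[(abs(L[:,0])<.018)&(L[:,1]>-.02)&(L[:,1]<.04)&(L[:,2]>.09)&(L[:,2]<.135)]
b=np.polyfit(f[:,2],f[:,1],1); print("face tilt deg",np.degrees(np.arctan(b[0])),"y at mid",np.polyval(b,.11),len(f))
t=L[(abs(L[:,0])<.018)&(L[:,1]>-.02)&(L[:,1]<.012)&(L[:,2]>.13)&(L[:,2]<.16)]
print("top z",np.percentile(t[:,2],[5,50,95]),len(t), "lane y range",np.percentile(t[:,1],[3,97]))
E
```

```text
face tilt deg -0.044156722090525596 y at mid 0.01472545673380513 275
top z [0.144 0.146 0.148] 122 lane y range [-0.018  0.01 ]
```

```bash
python3 -m creep '[[-1,0,0,6,0,0,0],[-1,0,0,12,0,0,0],[-1,0,0,15,0,0,0],[-1,0,0,15,0,0,0]]'
```

```text
time_s: 5.53
tcp_pos: [0.6067, 0.0418, 0.2629]
ee_rot: [[0.2, -0.98, -0.005], [-0.98, -0.2, 0.001], [-0.002, 0.004, -1.0]]
wrist_force: [0.4, -0.2, -1.8]
gripper_width: 0.575
gripper_force: 30.0
```

```bash
python3 -m creep '[[-1,0,0,2,0,0,0],[-1,0,0,3,0,0,0],[-1,0,0,3,0,0,0]]'; python3 -m creep '[[-1,0,0,1,0,0,0],[-1,0,0,1,0,0,0],[-1,0,0,1,0,0,0]]'; python3 -m creep '[[-1,0,0,1,0,0,0],[-1,0,0,1,0,0,0],[-1,0,0,1,0,0,0]]'
```

```text
time_s: 5.78
tcp_pos: [0.6072, 0.0414, 0.2614]
ee_rot: [[0.2, -0.98, -0.002], [-0.98, -0.2, 0.002], [-0.002, 0.001, -1.0]]
wrist_force: [-0.6, 0.1, -2.1]
gripper_width: 0.571
gripper_force: 30.0
time_s: 6.03
tcp_pos: [0.6074, 0.0413, 0.2609]
ee_rot: [[0.2, -0.98, -0.001], [-0.98, -0.2, 0.002], [-0.002, 0.0, -1.0]]
wrist_force: [-0.2, -1.4, -1.6]
gripper_width: 0.578
gripper_force: 30.0
time_s: 6.28
tcp_pos: [0.6074, 0.0414, 0.2609]
ee_rot: [[0.2, -0.98, -0.0], [-0.98, -0.2, 0.002], [-0.002, 0.0, -1.0]]
wrist_force: [-2.5, -0.1, 5.9]
gripper_width: 0.571
gripper_force: 30.0
```

Force has gone up by 8 N, so the carton is on the floor. I'll release it and back straight up.

```bash
python3 -m creep '[[0.3,0,0,0,0,0,0],[0.5,0,0,0,0,0,0],[0.8,0,0,0,0,0,0],[1,0,0,0,0,0,0],[1,0,0,0,0,0,0],[1,0,0,0,0,0,0],[1,0,0,0,0,0,0]]' && python3 -m creep '[[1,0,0,-15,0,0,0],[1,0,0,-45,0,0,0],[1,0,0,-85,0,0,0],[1,0,0,-125,0,0,0],[1,0,0,-160,0,0,0],[1,0,0,-170,0,0,0],[1,0,0,-170,0,0,0]]'
cat > chk.py <<'E'
from h import *
np.set_printoptions(precision=4,suppress=True)
import sys
for n in("top","side"):
    im,d=vision.capture(n); cv2.imwrite(f"pics/{sys.argv[1]}_{n}.png",cv2.resize(im[100:300,180:440],None,fx=3,fy=3)[...,::-1])
    W=cloud(n,d)
    P=W.reshape(-1,3)
    def rr(nm,x0,x1,y0,y1,z0,z1):
        q=P[(P[:,0]>x0)&(P[:,0]<x1)&(P[:,1]>y0)&(P[:,1]<y1)&(P[:,2]>z0)&(P[:,2]<z1)]
        if len(q)>30:
            c,s,a=cv2.minAreaRect(q[:,:2].astype(np.float32)*1000); print(n,nm,len(q),np.array(c),np.array(s),round(a,1),"z",np.median(q[:,2]))
    rr("tall",.5,.72,-.02,.1,.119,.133);rr("left",.5,.72,.1,.2,.074,.088);rr("right",.5,.72,-.14,-.02,.074,.088)
    rr("cup",.36,.5,-.4,-.25,.085,.1);rr("tape",.36,.5,-.15,0,.04,.055);rr("scan",.35,.5,.28,.42,.172,.19)
E
python3 chk.py placed
```

```text
time_s: 6.87
tcp_pos: [0.6073, 0.0414, 0.2595]
ee_rot: [[0.2, -0.98, -0.002], [-0.98, -0.2, 0.002], [-0.002, 0.001, -1.0]]
wrist_force: [-0.0, -0.1, 0.2]
gripper_width: 0.965
gripper_force: 0.0
time_s: 7.45
tcp_pos: [0.6078, 0.0409, 0.4342]
ee_rot: [[0.2, -0.98, 0.007], [-0.98, -0.2, 0.004], [-0.003, -0.008, -1.0]]
wrist_force: [0.6, -0.3, -0.1]
gripper_width: 1.001
gripper_force: 0.0
top tall 213 [602.9996  42.8205] [32.4635 36.8022] 12.3 z 0.12551393393742605
top left 644 [591.3087 135.9318] [60.503  60.3721] 12.1 z 0.08044812755454334
top right 657 [626.0768 -61.734 ] [61.5747 60.274 ] 9.0 z 0.08040101074463868
top cup 239 [ 425.3931 -323.4707] [76.349 78.118] 89.0 z 0.0936228503082921
top tape 572 [432.8836 -84.7136] [98.238 95.518] 89.4 z 0.04691377991221135
top scan 142 [428.8841 352.8358] [34.4553 24.0891] 23.5 z 0.17764833419868786
side tall 278 [606.7389  44.1269] [50.7449 44.8194] 10.6 z 0.12657255430560244
side left 563 [593.0027 137.162 ] [60.9937 65.769 ] 12.1 z 0.08177258005867072
side right 239 [626.5707 -60.3371] [60.7995 64.1767] 9.0 z 0.08179798694955087
side cup 222 [ 427.8969 -322.8202] [79.4558 80.6387] 25.5 z 0.09190553672721496
side tape 471 [434.2917 -80.7979] [96.5357 99.8757] 49.2 z 0.04723843294243846
side scan 265 [429.0963 353.9205] [34.2691 26.4885] 31.8 z 0.17843552492012404
```

The carton stands with its label at 126 mm, centred at about (607, 42), and the neighbours, cup and tape have not moved. Now for the scanner.

```bash
python3 - <<'E'
from h import *
a=np.radians(208); R=frame(np.array([np.cos(a),np.sin(a),0]),-ez)
go(np.array([429,353,144.]),R,100)
E
```

```text
tcp target [429. 353. 408.] SHIFT [-341.2  112.3   22.3] TURN [  0.1   0.2 -16.5]
t 7.55 joints [ 19.   19.6   0.3  -0.2 -70.8  -7.5] F [-0.  -0.2 -1.6] w 1.0 gf 0.0
```

```bash
python3 -m creep '[[1,-341,112,22,0,0,-16.5],[1,-341,112,22,0,0,-16.5],[1,-341,112,22,0,0,-16.5],[1,-341,112,22,0,0,-16.5],[1,-341,112,22,0,0,-16.5],[1,-341,112,22,0,0,-16.5],[1,-341,112,22,0,0,-16.5],[1,-341,112,22,0,0,-16.5]]'; python3 -m creep '[[1,0,0,0,0,0,0]]' >/dev/null;python3 - <<'E'
from h import *
a=np.radians(208); R=frame(np.array([np.cos(a),np.sin(a),0]),-ez)
go(np.array([429,353,144.]),R,100)
go(np.array([429,353,144.]),R)
E
```

```text
time_s: 8.22
tcp_pos: [0.441, 0.3313, 0.4075]
ee_rot: [[0.47, -0.883, -0.005], [-0.883, -0.47, -0.001], [-0.001, 0.005, -1.0]]
wrist_force: [2.1, -0.3, 0.9]
gripper_width: 1.003
gripper_force: 0.0
tcp target [429. 353. 408.] SHIFT [-21.1   0.5  -1. ] TURN [0.3 0.1 0.4]
t 8.3 joints [ 54.1  14.9  -9.5  -0.2 -65.7 -25.6] F [-0.  -1.3  0.4] w 1.0 gf 0.0
tcp target [429. 353. 308.] SHIFT [-20.9   0.   99. ] TURN [0.3 0.1 0.4]
t 8.3 joints [ 54.1  14.9  -9.5  -0.2 -65.7 -25.6] F [-0.  -1.3  0.4] w 1.0 gf 0.0
```

```bash
python3 -m creep '[[1,-21,0,0,0,0,0.4],[1,-21,0,0,0,0,0.4],[1,-21,0,0,0,0,0.4],[1,-21,0,30,0,0,0.4],[1,-21,0,60,0,0,0.4],[1,-21,0,60,0,0,0.4],[1,-21,0,60,0,0,0.4]]';python3 - <<'E'
from h import *
a=np.radians(208); R=frame(np.array([np.cos(a),np.sin(a),0]),-ez)
go(np.array([429,353,144.]),R)
im,d=vision.capture("side"); cv2.imwrite("pics/scan_pre.png",cv2.resize(im[170:400,200:440],None,fx=2.5,fy=2.5)[...,::-1])
E
```

```text
time_s: 8.88
tcp_pos: [0.433, 0.3476, 0.3485]
ee_rot: [[0.463, -0.887, -0.004], [-0.887, -0.463, -0.003], [0.0, 0.005, -1.0]]
wrist_force: [0.3, 0.4, 0.4]
gripper_width: 0.997
gripper_force: 0.0
tcp target [429. 353. 308.] SHIFT [-6.7  0.9 40.5] TURN [ 0.3 -0.  -0.4]
t 8.88 joints [ 55.5  18.1 -14.1  -0.1 -58.1 -27.8] F [0.3 0.4 0.4] w 0.997 gf 0.0
```

View pics/scan_pre.png

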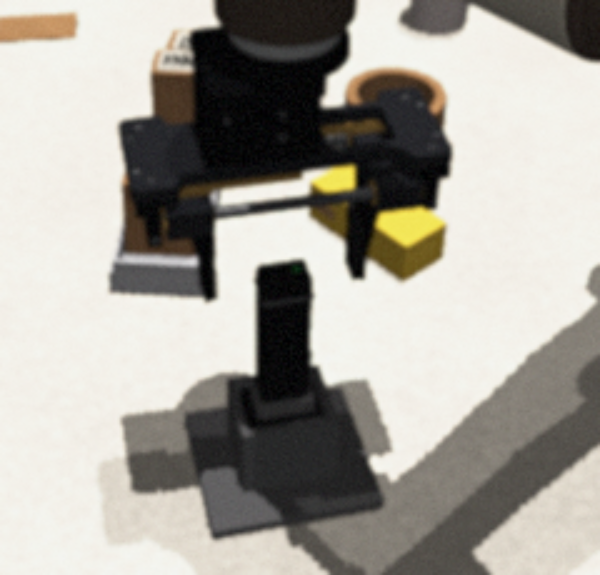

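The open fingers are centred above the handle (285,330), with nothing else between them. Going down and closing.

```bash
python3 -m creep '[[1,-7,1,0,0,0,0],[1,-7,1,15,0,0,0],[1,-7,1,30,0,0,0],[1,-7,1,40,0,0,0],[1,-7,1,40,0,0,0],[1,-7,1,40,0,0,0]]'; python3 -m creep '[[0.3,0,0,0,0,0,0],[-0.1,0,0,0,0,0,0],[-1,0,0,0,0,0,0],[-1,0,0,0,0,0,0],[-1,0,0,0,0,0,0],[-1,0,0,0,0,0,0],[-1,0,0,0,0,0,0],[-1,0,0,0,0,0,0]]'
```

```text
time_s: 9.43
tcp_pos: [0.4287, 0.3549, 0.3109]
ee_rot: [[0.464, -0.886, -0.001], [-0.886, -0.464, 0.003], [-0.003, -0.001, -1.0]]
wrist_force: [-0.5, -0.2, -0.4]
gripper_width: 1.006
gripper_force: 0.0
time_s: 10.1
tcp_pos: [0.4285, 0.3545, 0.3102]
ee_rot: [[0.464, -0.886, -0.001], [-0.886, -0.464, 0.002], [-0.003, 0.0, -1.0]]
wrist_force: [-0.3, -0.3, 0.1]
gripper_width: 0.477
gripper_force: 0.0
```

```bash
python3 -m creep '[[-1,0,0,0,0,0,0],[-1,0,0,0,0,0,0],[-1,0,0,0,0,0,0],[-1,0,0,0,0,0,0]]'; python3 -m creep '[[-1,0,0,-10,0,0,0],[-1,0,0,-20,0,0,0],[-1,0,0,-40,0,0,0],[-1,0,0,-60,0,0,0],[-1,0,0,-90,0,0,0],[-1,0,0,-120,0,0,0],[-1,0,0,-140,0,0,0],[-1,0,0,-140,0,0,0]]'
```

```text
time_s: 10.43
tcp_pos: [0.4285, 0.3545, 0.3102]
ee_rot: [[0.463, -0.886, -0.001], [-0.886, -0.464, 0.002], [-0.003, 0.0, -1.0]]
wrist_force: [-0.7, -1.1, -0.6]
gripper_width: 0.389
gripper_force: 29.9
time_s: 11.1
tcp_pos: [0.4291, 0.3544, 0.4569]
ee_rot: [[0.464, -0.886, 0.007], [-0.886, -0.464, 0.011], [-0.006, -0.011, -1.0]]
wrist_force: [0.4, -0.4, -1.1]
gripper_width: 0.392
gripper_force: 29.9
```

```bash
cat >> h.py <<'E'
Lb=np.array([607.,42,126])
def aim(phi,grasp2nose=132):
    f=np.radians(phi); d=np.array([np.cos(f),np.sin(f),-1])/np.sqrt(2)
    R0=np.array(r.sense()["ee_rot"]); z=R0[:,2]; v=np.cross(z,d); 
    R=Ro.from_rotvec(v/np.linalg.norm(v)*np.arccos(z@d)).as_matrix()@R0
    go(Lb-(100+grasp2nose)*d,R)
E
python3 -c "
from h import *
aim(-60)"
```

```text
tcp target [467.  284.5 406. ] SHIFT [79.8 -0.6 50.4] TURN [ 1.3 45.3  0. ]
t 11.1 joints [ 56.2  13.3  -4.5  -0.  -71.4 -28.6] F [ 0.4 -0.4 -1.1] w 0.392 gf 29.9
```

```bash
python3 -m creep '[[-1,10,0,0,0,6,0],[-1,20,0,0,0,12,0],[-1,30,0,5,0,18,0],[-1,40,0,12,0,24,0],[-1,50,0,20,0.5,30,0],[-1,60,0,30,1,36,0],[-1,70,0,40,1,41,0],[-1,80,0,50,1.3,45.3,0]]'; python3 -m creep '[[-1,0,0,0,0,0,0],[-1,0,0,0,0,0,0],[-1,0,0,0,0,0,0],[-1,0,0,0,0,0,0]]'; python3 - <<'E'
from h import *
aim(-60)
for n in("side","top"):
    im,d=vision.capture(n); cv2.imwrite(f"pics/aim_{n}.png",cv2.resize(im[100:300,180:440],None,fx=3,fy=3)[...,::-1]); np.savez(f"aim_{n}.npz",im=im,d=d)
    W=cloud(n,d)
    for o in vision.cut_out(n,"scanner_mid"):
        P=W[o["region"]];P=P[~np.isnan(P[:,0])]; print(n,o["conf"],o["uv"],len(P),np.median(P,0))
E
```

```text
time_s: 11.77
tcp_pos: [0.4655, 0.283, 0.3989]
ee_rot: [[0.319, -0.882, 0.348], [-0.626, -0.472, -0.621], [0.711, -0.019, -0.703]]
wrist_force: [-0.1, -0.8, -1.8]
gripper_width: 0.392
gripper_force: 29.9
time_s: 12.1
tcp_pos: [0.4658, 0.2841, 0.4012]
ee_rot: [[0.319, -0.882, 0.348], [-0.631, -0.471, -0.616], [0.707, -0.023, -0.707]]
wrist_force: [-0.5, 1.0, -1.0]
gripper_width: 0.388
gripper_force: 29.9
tcp target [467.  284.5 406. ] SHIFT [ 3.5 -1.3 -3.2] TURN [ 0.4 -0.   0. ]
t 12.1 joints [ 52.7  16.8 -26.8  42.7 -73.4 -47.9] F [-0.5  1.  -1. ] w 0.388 gf 29.9
side 0.58 [286.1, 181.5] 526 [0.5460931  0.14360176 0.22126298]
top 0.81 [259.1, 194.2] 1639 [0.54081321 0.1396037  0.25169757]
```

View pics/aim_side.png

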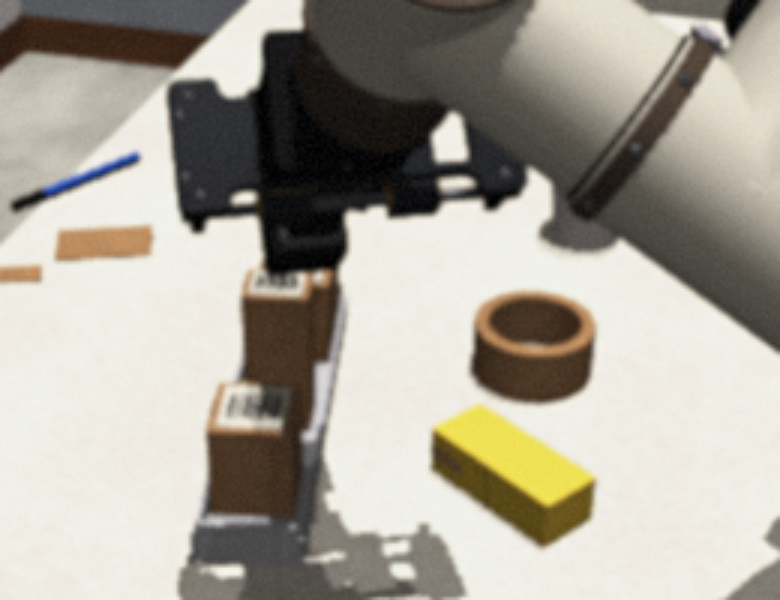

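View pics/aim_top.png

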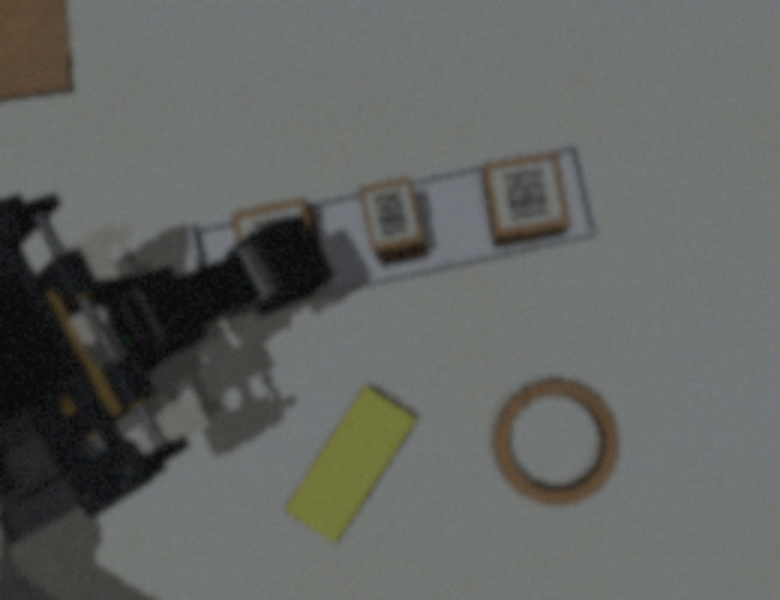

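Both pictures show the scanner pointing down at the upright carton (top 395,215; side 278,285), held clear of everything. I'll measure where its axis really lies from the depth.

```bash
python3 - <<'E'
from h import *
np.set_printoptions(precision=2,suppress=True)
s=r.sense();R=np.array(s["ee_rot"]);p=np.array(s["tcp_pos"])
for n in("top","side"):
    W=cloud(n,np.load(f"aim_{n}.npz")["d"]).reshape(-1,3);W=W[~np.isnan(W[:,0])]
    q=(W-p)@R*1000
    q=q[(abs(q[:,0])<32)&(abs(q[:,1])<36)&(q[:,2]>195)&(q[:,2]<315)]
    h=q[q[:,2]>250]; print(n,"head",len(h),"lo",np.percentile(h,2,0),"hi",np.percentile(h,98,0),"max",h.max(0))
    for a,b in((200,240),(252,290)):
        f=q[(q[:,2]>a)&(q[:,2]<b)&(abs(q[:,1])<14)]
        side=f[f[:,0]>0] if (f[:,0]>0).mean()>.5 else f[f[:,0]<0]
        m=np.median(side[:,0]);g=side[abs(side[:,0]-m)<4]
        print(" face",a,b,len(g),"x",m,"slope deg",np.degrees(np.arctan(np.polyfit(g[:,2],g[:,0],1)[0])))
    # lateral edges on head/handle
    for a,b in((200,240),(252,290)):
        g=q[(q[:,2]>a)&(q[:,2]<b)]; print(" y edges",a,np.percentile(g[:,1],[2,98]))
d=R[:,2]; nose=p*1000+296*d; v=Lb-nose; print("nose",nose,"dist",np.linalg.norm(v),"slant",np.degrees(np.arccos(-d[2])),"off-axis deg",np.degrees(np.arccos(v@d/np.linalg.norm(v))),"miss vec at top", nose+d*((126-nose[2])/d[2])-Lb)
E
```

```text
top head 436 lo [ -6.92 -23.46 250.52] hi [ 24.57  27.06 292.92] max [ 25.81  27.28 295.26]
 face 200 240 230 x 14.209249634708634 slope deg 2.3461216702609033
 face 252 290 191 x 21.975136198847103 slope deg 0.5023959297724964
 y edges 200 [-16.49  20.06]
 y edges 252 [-23.51  27.06]
side head 173 lo [-17.55 -26.46 250.74] hi [  8.3   22.79 289.96] max [ 12.74  24.92 291.97]
 face 200 240 105 x -8.841273059098032 slope deg -3.101623716931776
 face 252 290 70 x -16.664689156293417 slope deg 0.15030413022900724
 y edges 200 [-19.57  18.84]
 y edges 252 [-26.47  22.75]
nose [568.42 101.07 191.74] dist 96.42860552286307 slant 45.10271593424795 off-axis deg 3.339185179847739 miss vec at top [-6.24  1.57  0.  ]
```

```bash
python3 chk.py fin
```

```text
top tall 394 [605.868   41.8766] [51.2576 39.8551] 11.8 z 0.12533851988406464
top left 186 [609.2354 139.2168] [25.3594 59.6618] 10.0 z 0.08025916536498157
top right 659 [626.1176 -61.7338] [61.4799 60.4223] 8.8 z 0.08036041684660944
top cup 233 [ 425.4891 -324.5399] [77.7132 77.8963] 89.1 z 0.09350003042874655
top tape 565 [432.8941 -84.7067] [98.2914 95.4936] 89.7 z 0.047166190693315846
side tall 259 [606.1981  45.0349] [50.7233 42.9406] 9.1 z 0.12666214857439329
side left 568 [592.9149 137.2571] [60.713  64.5474] 11.2 z 0.08168764825607983
side right 52 [626.3259 -47.099 ] [28.9179 65.5145] 88.6 z 0.08106416285004348
side tape 473 [432.9377 -81.3305] [100.6404  95.6273] 88.2 z 0.047183794366755905
```

The grip is straight, and the scanner sits about 2.5 mm off along tool x. The label centre is at (606, 42, 126), so I'll make a small correction of (0, -4, -4) mm.

```bash
python3 -m creep '[[-1,0,-2,-2,0,0,0],[-1,0,-4,-4,0,0,0],[-1,0,-4,-4,0,0,0],[-1,0,-4,-4,0,0,0],[-1,0,-4,-4,0,0,0],[-1,0,-4,-4,0,0,0]]'; python3 - <<'E'
from h import *
np.set_printoptions(precision=2,suppress=True)
Lb=np.array([606.3,42.3,126])
s=r.sense();R=np.array(s["ee_rot"]);p=np.array(s["tcp_pos"])*1000
d=R[:,2]; nose=p+296*d+2.5*R[:,0]; v=Lb-nose
print("nose",nose,"dist",np.linalg.norm(v),"slant",np.degrees(np.arccos(-d[2])),"off",np.degrees(np.arccos(v@d/np.linalg.norm(v))),"miss",nose+d*((126-nose[2])/d[2])-Lb,s["time_s"],max(abs(np.array(s["joint_velocities"]))))
E
```

```text
time_s: 12.9
tcp_pos: [0.4678, 0.2878, 0.4028]
ee_rot: [[0.32, -0.882, 0.346], [-0.629, -0.471, -0.619], [0.709, -0.02, -0.705]]
wrist_force: [0.0, 0.1, -1.7]
gripper_width: 0.391
gripper_force: 29.9
nose [571.12 102.97 195.87] dist 98.99846709500495 slant 45.17406671234303 off 0.6272163033649177 miss [-0.85 -0.68  0.  ] 12.9 0.10101600028549278
```

```bash
python3 -c "
from station import r
print(r.finish_job())"
```

```text
the job is handed in; nothing more can be done
None
```

The job is handed in at about 13 s: the tall carton stands upright and released between its neighbours, which did not shift measurably, and the scanner is held clear at 45°, aimed within about 1 mm of the label's middle from 99 mm away by my measurements.

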